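# Run the seal lapping machine: set its lever, hold its dial at the third click

## Robot

A 7-joint arm with a two-finger parallel gripper is mounted at the origin on the work surface. World frame = base frame: x ahead of the robot, y to its left, z up, the work surface at z = 0. Lengths are in m, angles in rad, forces in N, time in s.
With the tool pointing down it reaches from about 0.425 to 0.95 m from the base axis. Payload 4.7 kg.
Tool frame: the origin (TCP) lies on the centre line of the jaws, within the pads' length; the fingertips stand ctrl.tip_reach ahead of it and the grasp point (between the pads) lies 3 mm ahead of it (ctrl.tip_reach is the distance from the TCP to the fingertips, in m); z points along the fingers, y is the line along which they close (so a half turn about z gives the same grasp; the last joint's range is limited). The gripper opens to 85 mm and grips with 20 to 120 N. Pads are 22 mm wide; open, the fingers measure 114 mm over their backs; the gripper's body (76 mm by 85 mm) begins 54 mm behind the grasp point. The pads swing forward as they close: fully open they stand 13 mm farther back than shut.
Start: joints at [-0.029, 0.469, -0.049, 1.532, 0.024, 1.141, -0.082], TCP at [0.675, 0, 0.253] pointing down, gripper open.
Joint ranges: [-2.59, 2.59], [-0.33, 1.99], [-1.39, 1.29], [0.1, 2.45], [-1.04, 4.18], [0.21, 1.99], [-2.66, 2.66]. Speed limits (rad/s): [2.57, 2.57, 3.14, 3.14, 3.14, 3.14, 3.14].

## Interface

Orientations are given as a unit quaternion [x, y, z, w].
In Python, from workcell import monitor, viewer, order, models, ctrl gives the robot as it stands.
- The arm moves only by the tool play_rows, never from a script. Its argument "steps" is one flat list of numbers, 7 for each row, row after row: the shift along the tool's x, y, z in mm, then the turn, a rotation vector about the tool's x, y, z in degrees, then the closure, from 0 (fully open) to 1 (shut). A call has exactly 8 rows; each row shifts and turns the commanded pose from where the row before left it, along the tool's axes as they then stand; what a row does not reach is not made up. A row lasts 1/8 s, in which the tool goes at most 62.5 mm and 10.7 degrees, less where a joint would pass 70% of its speed; a pose out of reach is approached as far as the arm can. A call is refused whole if a number of a shift passes 62.5 or a number of a turn 10.7, either way. A call with a gripper value outside its range is refused whole. The fingers move at their own pace and stop on an object; "grip_force" is the grip in N (left out, the last holds). Time passes only in rows, so rows that do not move let the fingers close, or fill a call up. It gives the time, the measured TCP pose, the force, the opening and the grip force at its end, in the units of the state.
- monitor.observe(): the state, without advancing time (a new reading comes with each control period).
- viewer.grab_frame(name): name is "scene" or "side" or "wrist"; returns (picture, depth): 400x640x3 uint8, red, green, blue; 400x640 float32, m along the optical axis (not along the pixel's ray), 0 where there is no reading.
- viewer.calibration(name): a dict with "intrinsics" (3x3 intrinsics, pixels), "R" (3x3) and "t" (3): a world point X has camera coordinates R X + t. Camera axes: x right, y down, z forward; pixel columns grow to the right and rows downward; lengths in m; the calibration is good to about 2 mm. A picture is of the moment at which its call begins: read the wrist's pose just before it. calibration takes no time and is no camera call; for the wrist camera it gives the pose at the moment of the call.
- order.hand_in(): hands the job in; it is judged then, once.
Trained networks look in the newest picture that a camera, given by its name, has taken for a name from the list of things; names that differ only in an ending like _2 or _b are one class to them, and where a whole thing is asked for, a point or a joint stands for the part that bears it (a point fixed in the world has none). Each returns a list of dicts, best first, with "conf" (0 to 1); they miss things now and then, are a little off and sometimes report something else, mostly with a low value. They report only what shows in the picture. A call takes as long as a camera call.
- models.recognise(camera, label): "extent" ([left, top, right, bottom] in pixels, round what is visible of it).
- models.regions_of(camera, label): "region" (400x640 bool, what is visible of it) and "extent" ([left, top, right, bottom] in pixels, round what is visible of it).
- models.place_of(camera, label): "point" ([column, row] in pixels: a listed point, or the origin of a listed thing).
The state is a dict: "clock": time; "joints": joint angles; "joint_vel": joint speeds; "tau": joint torques, N m; "tool_pos": TCP position; "tool_rot": TCP orientation; "ft_force": force on the tool from outside, world axes, zero at the start; "ft_torque": the same for the moment, N m; "finger_gap": finger opening in m; "grasp_force": force on a finger pad.
Only numpy, scipy, OpenCV 4.12 (cv2) and the standard library are available. Lean on these libraries where they do the work, as an engineer would, in place of code of your own. Each camera call takes 0.05 s, during which the arm holds its last target. There are 200 camera calls.

## Task

On the small white seal lapping machine, swing the flat speed lever on top round until it lines up with the little brass marker fin. Then press the paddle of the spring-return run dial on the machine's side down past the first two clicks to the third, close to the end of its travel, and keep it held there with the fingers: the program finishes while still holding it down. Leave the lever in line, the marker as it is, and all the other things on the shelf where they stand.

Things in the scene. Friction and masses are not known exactly. Their poses are not given: they have to be found in the camera images.
- machine: the fixed lapping machine: white housing 240 (x) x 170 (y) x 90 mm high; origin: centre of its underside, z up. On top, +x half: a round grey grinding stone (r 50, top at z 108) with a bridge and a clamped amber seal over it (to z 163, x 42 to 78 mm). The speed lever is on top in the -x half, the run dial on the +y side, 60 mm out
- lever_pivot (a point): on the housing top (z 90 mm), machine frame (-30, 0, 90) mm: the vertical axis shared by speed lever and marker. Axes as the machine's
- lever_post (a point): centre of the top face of the lever's upright black grip post: diameter 14 mm, 60 mm from the pivot axis, its top 48 mm above the housing top, free for its upper 37 mm; below is the flat lever arm (12 mm wide, top 10.5 mm above the housing). Axes turn with the lever: -x points from the pivot to the post
- speed_lever (a joint): angle of the speed lever, rad, counterclockwise from above positive; at 0 the post lies from the pivot straight towards the machine's -x, at +1 it has gone round towards the machine's -y. Range -1.15 to 1.15, starts between 0.45 and 1.0. It stays where it is left (friction 0.06 N m)
- marker_fin (a point): middle of the brass marker fin's top edge: fin 20 mm long (radially), 5 mm wide, top 10 mm above the housing top, 88 mm from the pivot, just outside the lever's sweep, on a dark arc. Axes turn with it: -x points from the pivot to the fin. It only shows an angle; do not move it
- marker (a joint): angle of the marker, same zero and sense as speed_lever; starts between -0.6 and 0.15. The lever is in line when both read the same
- dial_axis (a point): point on the run dial's horizontal axis (parallel to the machine's y), in the middle of the paddle's width; machine frame (-30, 130, 60) mm. Axes as the machine's
- paddle_press (a point): point on the upper face of the dial's paddle where to press: 65 mm from the axis, mid width. The paddle is a flat aluminium blade 40 mm wide, 8 mm thick, out of the black drum (r 28) towards the machine's -x, ending 85 mm from the axis, its mid plane through the axis. At rest its outer end slopes up 0.55 rad, at the third click down 0.5 rad. Nothing stands under it
- run_dial (a joint): turn of the run dial, rad: 0 at rest, growing as the paddle is pressed down. Clicks at 0.35, 0.70 and 1.05 (small humps of about 1.5 N at the press point, crest 0.12 rad before each); stop at 1.12. A spring always returns it, with about 2 N at the press point at rest to 6.5 N at the third click; let go, it springs back to 0
- seal_a: amber resin seal 25 x 25 x 60 mm, standing to the machine's -y side; bystander, leave alone; origin: centre of the underside
- seal_b: amber resin seal 25 x 25 x 52 mm, standing to the machine's +y side, behind the dial; bystander, leave alone; origin: centre of the underside
- seal_c: amber resin seal 25 x 25 x 66 mm, standing to the machine's -y side; bystander, leave alone; origin: centre of the underside
- pad_case: red flip-top seal pad case 75 x 95 x 22 mm; bystander, leave alone; origin: centre of the underside
- brush_stand: tiered white ceramic brush stand, r 55, 194 mm high; bystander, leave alone; origin: centre of the underside
- pen_tray: aluminium pen tray 210 x 70 x 18 mm; bystander, leave alone; origin: centre of the underside
- water_cup: blue ceramic cup, r 32, 55 mm high; bystander, leave alone; origin: centre of the underside

How it is judged:
On the way, in this order (a step that is already met when the one before it is completed fails the run):
1. the speed lever stands in line with the marker, within 0.1 rad (angle between the x axis of lever_post and the x axis of marker_fin, either way round below 0.1 rad), for 0.3 s.
2. the fingers hold the run dial at the third click for a second (value of joint run_dial above 0.97 rad and contact force between run_dial and the fingers above 1.5 N and angle between the x axis of lever_post and the x axis of marker_fin, either way round below 0.12 rad), for 1 s.
At the end, for the whole second after the job is handed in: The fingers press on the dial's paddle (over 1.5 N) and hold the dial at the third click (joint above 0.97 rad), the speed lever is within 0.12 rad of the marker, and no bystander is more than 30 mm from where it stood (all of step 2 and distance of each of seal_a, seal_b, seal_c, pad_case, brush_stand, pen_tray, water_cup from where it was at the start of the episode below 0.03 m); the arm keeps its last pose, push and grip.
It fails at once if a bystander is shifted by more than 30 mm or knocked over (distance of any of seal_a, seal_b, seal_c, pad_case, brush_stand, pen_tray, water_cup from where it was at the start of the episode above 0.03 m or angle between any of seal_a, seal_b, seal_c, pad_case, brush_stand, pen_tray, water_cup's own z axis and vertical above 0.6 rad).
It fails at once if the marker fin is turned (distance of marker_fin from where it was at the start of the episode above 0.012 m).
It also fails if it takes over 58 s, if anything falls off the work surface, if the arm or the gripper's body presses on something with over 40 N, if the wrist force passes 120 N, or if a joint passes its speed limit or range.

## Working session

There is one attempt and no reset: what is moved stays moved. The work goes in short steps, Python scripts to look and compute and a tool call to move; the robot and the scene stay as the last step left them, time stands still between calls to the robot, and variables do not carry over. Pictures are saved under pics/ and viewed, at most 10 in all, crops included, and the job is handed in when it is done.

Besides the shell and the picture viewer there is one more tool, called after "Request:" by a JSON object that holds its "name" and its "arguments", one argument or row to a line. play_rows: Moves the arm, as the interface text tells. Its arguments: {"type":"object","properties":{"steps":{"type":"array","items":{"type":"number"}},"grip_force":{"type":"number"}},"required":["steps"]}

```bash
mkdir -p pics; cat > h.py <<'E'
import numpy as np, cv2
from workcell import monitor, viewer, order, models, ctrl
def w(cam,uv,z=None,d=None):
    c=viewer.calibration(cam);K,R,t=map(np.array,(c["intrinsics"],c["R"],c["t"]))
    r=R.T@(np.linalg.inv(K)@[uv[0],uv[1],1.0]); o=-R.T@t
    return o+r*(d if d is not None else (z-o[2])/r[2])
def pix(cam,X):
    c=viewer.calibration(cam);p=np.array(c["intrinsics"])@(np.array(c["R"])@X+c["t"]);return p[:2]/p[2]
E
python3 - <<'E'
from h import *
s=monitor.observe();print(s["clock"],s["tool_pos"],s["tool_rot"],ctrl.tip_reach,s["ft_force"])
ims=[]
for cam in("scene","side"):
    im,d=viewer.grab_frame(cam);cv2.imwrite(f"pics/{cam}0.png",im[...,::-1])
    np.save(cam+"d.npy",d)
    for l in("machine","lever_pivot","lever_post","marker_fin","dial_axis","paddle_press","seal_a","seal_b","brush_stand","water_cup","pad_case","pen_tray"):
        for r in models.place_of(cam,l)[:3]:
            u,v=r["point"];dd=d[int(np.clip(round(v),0,399)),int(np.clip(round(u),0,639))]
            print(cam,l,round(r["conf"],2),np.round(r["point"]),w(cam,(u,v),d=dd).round(3))
E
```

```text
0.0 [ 6.74443340e-01 -1.21558626e-06  2.52246915e-01] [ 7.07101613e-01  7.07111252e-01 -7.29862975e-04 -6.73747224e-04] 0.022 [-0.70383064 -0.18762615  0.09272673]
scene machine 0.93 [321. 252.] [ 0.678 -0.079  0.108]
scene machine 0.53 [363. 224.] [0.595 0.069 0.075]
scene lever_pivot 0.73 [321. 221.] [ 0.565 -0.042  0.099]
scene lever_post 0.77 [300. 202.] [ 0.516 -0.083  0.138]
scene dial_axis 0.9 [361. 221.] [0.588 0.066 0.084]
scene dial_axis 0.65 [322. 257.] [ 0.689 -0.082  0.105]
scene paddle_press 0.67 [360. 201.] [ 0.738 -0.013  0.313]
scene seal_a 0.76 [386. 267.] [0.711 0.089 0.018]
scene seal_a 0.73 [278. 291.] [ 0.682 -0.2    0.01 ]
scene seal_a 0.56 [274. 252.] [ 0.555 -0.178  0.015]
scene seal_b 0.76 [386. 267.] [0.711 0.089 0.018]
scene seal_b 0.73 [278. 291.] [ 0.682 -0.2    0.01 ]
scene seal_b 0.56 [274. 252.] [ 0.555 -0.178  0.015]
scene brush_stand 0.66 [167. 263.] [ 0.49  -0.463  0.008]
scene water_cup 0.94 [215. 221.] [ 0.393 -0.313  0.026]
scene water_cup 0.54 [301. 199.] [ 0.357 -0.041 -0.001]
scene pad_case 0.81 [245. 271.] [ 0.6   -0.267  0.02 ]
scene pad_ca
[... 365 characters left out ...]
  0.135]
side lever_post 0.32 [366. 184.] [ 0.574 -0.246  0.02 ]
side marker_fin 0.6 [351. 192.] [ 0.546 -0.124  0.093]
side dial_axis 0.65 [299. 227.] [0.566 0.093 0.088]
side dial_axis 0.58 [328. 216.] [0.528 0.002 0.091]
side paddle_press 0.9 [309. 229.] [0.538 0.078 0.089]
side seal_a 0.55 [361. 201.] [ 0.5   -0.12   0.088]
side seal_a 0.42 [267. 227.] [ 0.695  0.12  -0.001]
side seal_b 0.55 [361. 201.] [ 0.5   -0.12   0.088]
side seal_b 0.42 [267. 227.] [ 0.695  0.12  -0.001]
side brush_stand 0.94 [419. 171.] [ 0.483 -0.446  0.011]
side pad_case 0.9 [365. 181.] [ 0.585 -0.251  0.024]
side pen_tray 0.89 [207. 329.] [0.54  0.465 0.003]
side pen_tray 0.57 [360. 201.] [ 0.5   -0.116  0.09 ]
```

View pics/scene0.png

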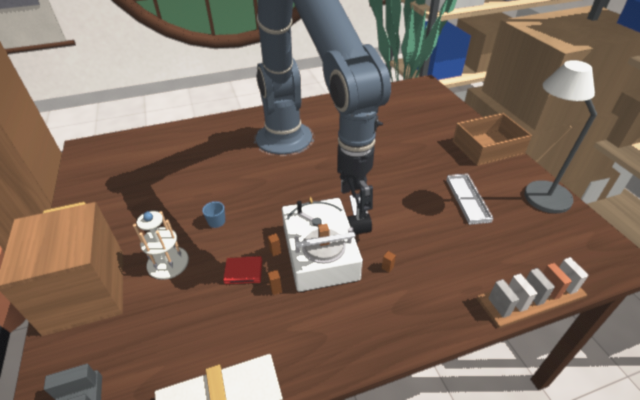

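View pics/side0.png

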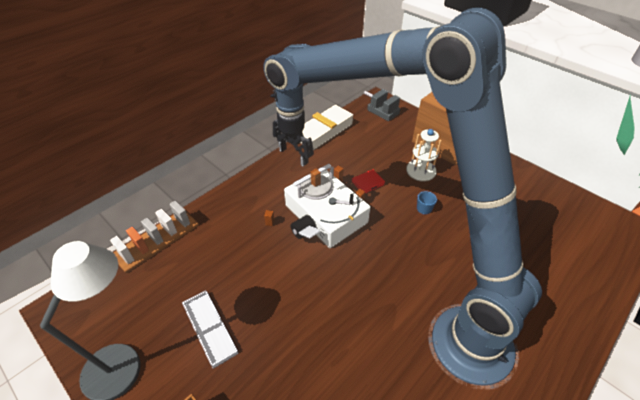

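The scene picture shows the machine at about (320,245) with the lever post near (300,205) and the fin near (311,199). The side picture shows it at (327,210), with the dial at (303,228). I'll look closer next.

```bash
python3 - <<'E'
from h import *
a=cv2.imread("pics/scene0.png")[185:300,265:405];b=cv2.imread("pics/side0.png")[160:252,270:382]
im,d=viewer.grab_frame("wrist");np.save("wd.npy",d)
cv2.imwrite("pics/w0.png",im[...,::-1])
f=lambda x:cv2.resize(x,(400,328),interpolation=cv2.INTER_CUBIC)
cv2.imwrite("pics/c0.png",np.hstack([f(a),f(b)]))
for l in("lever_pivot","lever_post","marker_fin","dial_axis","paddle_press","machine","seal_a"):
    for r in models.place_of("wrist",l)[:3]:
        u,v=r["point"];dd=d[int(v),int(u)];print(l,round(r["conf"],2),np.round(r["point"]),w("wrist",(u,v),d=dd).round(3))
# housing top rect from depth in scene+side+wrist
for cam,dd in(("scene",np.load("scened.npy")),("side",np.load("sided.npy")),("wrist",d)):
    c=viewer.calibration(cam);K,R,t=map(np.array,(c["intrinsics"],c["R"],c["t"]))
    V,U=np.mgrid[:400,:640];P=np.stack([U,V,np.ones_like(U)],-1)@np.linalg.inv(K).T*dd[...,None];X=(P-t)@R
    m=(abs(X[...,2]-.09)<.006)&(dd>0)&(X[...,0]>.42)&(X[...,0]<.8)&(abs(X[...,1]+.06)<.14)
    m=m.astype(np.uint8);n,lab,st,_=cv2.connectedComponentsWithStats(m);k=1+st[1:,4].argmax()
    q=(X[lab==k][:,:2]).astype(np.float32);print(cam,len(q),cv2.minAreaRect(q*1000))
E
```

```text
lever_pivot 0.92 [206. 236.] [ 0.566 -0.045  0.102]
lever_pivot 0.69 [218.  98.] [0.584 0.076 0.088]
lever_post 0.75 [131. 292.] [ 0.511 -0.082  0.138]
lever_post 0.4 [142.  87.] [0.527 0.085 0.096]
marker_fin 0.77 [107. 228.] [ 0.474 -0.039  0.099]
dial_axis 0.89 [214.  98.] [0.581 0.076 0.087]
machine 0.79 [254. 210.] [ 0.61  -0.022  0.096]
machine 0.2 [348.  74.] [0.697 0.097 0.053]
seal_a 0.97 [346.  74.] [0.695 0.097 0.053]
seal_a 0.83 [321. 312.] [ 0.672 -0.138  0.089]
seal_a 0.73 [253. 212.] [ 0.609 -0.024  0.096]
scene 1830 ((592.55322265625, -57.05364227294922), (169.10365295410156, 241.78224182128906), 83.21308135986328)
side 2043 ((588.8160400390625, -37.01393127441406), (224.09828186035156, 241.17254638671875), 76.95401763916016)
wrist 25070 ((586.1236572265625, -53.64021301269531), (169.36456298828125, 248.01605224609375), 83.09375)
```

View pics/c0.png

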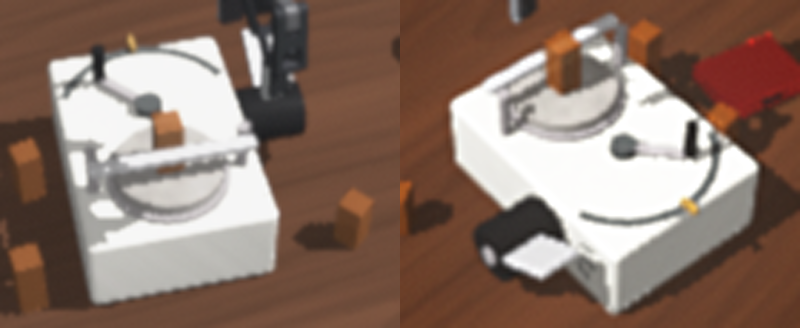

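View pics/w0.png

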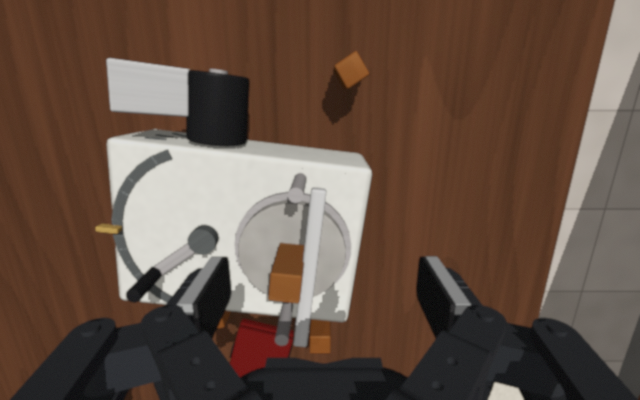

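The wrist picture shows the post at (137,293), the pivot at (203,240) and the fin at (108,229). From these, the machine is at (0.591,-0.056) with yaw -6.8°, the lever at about +0.70 rad and the marker near 0. I'll move over the post and turn the tool.

Request:
{"name": "play_rows", "arguments": {
  "steps": [-20.5,-40.5,0,0,0,0,0,-20.5,-40.5,0,0,0,0,0,-20.5,-40.5,0,0,0,0,0.2,-20.5,-40.5,0,0,0,0,0.4,0,0,0,0,0,10,0.4,0,0,0,0,0,10,0.4,0,0,0,0,0,10,0.4,0,0,0,0,0,10,0.4],
  "grip_force": 20
}}

```text
clock: 2.7
tool_pos: [0.513, -0.082, 0.2535]
tool_rot: [0.908, 0.42, 0.0, 0.0]
ft_force: [-0.0, -0.0, -0.8]
finger_gap: 0.0514
grasp_force: 0.0
```

Request:
{"name": "play_rows", "arguments": {
  "steps": [0,0,0,0,0,10,0.4,0,0,0,0,0,10,0.4,0,0,0,0,0,10,0.4,0,0,0,0,0,0,0.4,0,0,0,0,0,0,0.4,0,0,0,0,0,0,0.4,0,0,0,0,0,0,0.4,0,0,0,0,0,0,0.4]
}}

```text
clock: 3.7
tool_pos: [0.513, -0.082, 0.2533]
tool_rot: [0.985, 0.174, 0.0, -0.0]
ft_force: [-0.3, 0.2, 0.7]
finger_gap: 0.0512
grasp_force: 0.0
```

```bash
cat > m.py <<'E'
from h import *
import sys
from scipy.spatial.transform import Rotation as Ro
s=monitor.observe();M=Ro.from_quat(s["tool_rot"]).as_matrix()
print(s["clock"],np.round(s["tool_pos"],4),"tool y",M[:,1].round(3),"z",M[:,2].round(3),"F",np.round(s["ft_force"],1),s["finger_gap"])
for cam in("wrist","scene","side"):
    im,d=viewer.grab_frame(cam);cv2.imwrite(f"pics/{cam}_{s['clock']:.2f}.png",im[...,::-1])
    for l,z in(("lever_pivot",.102),("lever_post",.138),("marker_fin",.1),("dial_axis",None),("paddle_press",None)):
        for r in models.place_of(cam,l)[:2]:
            u,v=r["point"];dd=d[int(v),int(u)];print(cam,l,round(r["conf"],2),np.round(r["point"]),w(cam,(u,v),d=dd).round(3),w(cam,(u,v),z=z).round(3) if z else "")
E
python3 m.py
```

```text
3.7 [ 0.513  -0.082   0.2533] tool y [ 0.342 -0.94  -0.   ] z [ 0.  0. -1.] F [-0.3  0.2  0.7] 0.0511681505676801
wrist lever_post 0.88 [327. 202.] [ 0.512 -0.084  0.139] [ 0.512 -0.084  0.138]
wrist marker_fin 0.51 [262. 211.] [ 0.431 -0.03   0.   ] [ 0.472 -0.037  0.1  ]
wrist dial_axis 0.83 [180.  54.] [0.575 0.067 0.088] 
wrist paddle_press 0.83 [145. 108.] [0.525 0.081 0.097] 
scene lever_pivot 0.7 [317. 225.] [ 0.573 -0.057  0.096] [ 0.578 -0.058  0.102]
scene lever_post 0.69 [300. 201.] [ 0.511 -0.084  0.137] [ 0.512 -0.084  0.138]
scene marker_fin 0.73 [244. 273.] [ 0.604 -0.272  0.018] [ 0.67  -0.273  0.1  ]
scene dial_axis 0.63 [363. 222.] [0.594 0.07  0.082] 
scene paddle_press 0.59 [358. 202.] [0.526 0.082 0.095] 
scene paddle_press 0.54 [386. 271.] [ 0.709  0.093 -0.003] 
side lever_pivot 0.79 [332. 203.] [ 0.554 -0.04   0.099] [ 0.552 -0.038  0.102]
side lever_post 0.59 [352. 194.] [ 0.509 -0.085  0.138] [ 0.509 -0.085  0.138]
side lever_post 0.46 [426. 204.] [ 0.352 -0.283  0.055] [ 0.321 -0.209  0.138]
side dial_axis 0.92 [298. 227.] [0.568 0.093 0.085] 
side paddle_press 0.57 [309. 231.] [0.532 0.081 0.088]
```

Request:
{"name": "play_rows", "arguments": {
  "steps": [-2.5,1,30,0,0,0,0.4,0,0,30,0,0,0,0.4,0,0,30,0,0,0,0.4,0,0,20,0,0,0,0.4,0,0,13,0,0,0,0.4,0,0,0,0,0,0,0.7,0,0,0,0,0,0,1,0,0,0,0,0,0,1]
}}

```text
clock: 5.6
tool_pos: [0.5116, -0.084, 0.1311]
tool_rot: [0.985, 0.174, 0.001, 0.0]
ft_force: [-0.9, -0.6, -0.1]
finger_gap: 0.013
grasp_force: 21.0
```

Request:
{"name": "play_rows", "arguments": {
  "steps": [0,0,0,0,0,0,1,0,0,0,0,0,0,1,0,0,0,0,0,0,1,0,0,0,0,0,0,1,0,0,0,0,0,0,1,0,0,0,0,0,0,1,0,0,0,0,0,0,1,0,0,0,0,0,0,1]
}}

```text
clock: 6.6
tool_pos: [0.5116, -0.0841, 0.131]
tool_rot: [0.985, 0.174, 0.001, 0.0]
ft_force: [-0.5, -1.7, 6.1]
finger_gap: 0.0134
grasp_force: 21.5
```

Request:
{"name": "play_rows", "arguments": {
  "steps": [-0.6,-5.3,0,0,0,0,1,-0.6,-5.3,0,0,0,0,1,-0.6,-5.3,0,0,0,0,1,-0.6,-5.3,0,0,0,0,1,1.8,-5,0,0,0,0,1,1.8,-5,0,0,0,0,1,1.8,-5,0,0,0,0,1,1.8,-5,0,0,0,0,1]
}}

```text
clock: 7.6
tool_pos: [0.5011, -0.0446, 0.1307]
tool_rot: [0.985, 0.173, -0.0, 0.001]
ft_force: [-1.6, -4.9, 6.4]
finger_gap: 0.013
grasp_force: 21.8
```

```bash
python3 m.py; python3 - <<'E'
import cv2,glob
a=cv2.imread(sorted(glob.glob("pics/side_*.png"))[-1])[160:252,270:382];b=cv2.imread(sorted(glob.glob("pics/wrist_*.png"))[-1])
cv2.imwrite("pics/c1.png",cv2.hconcat([cv2.resize(a,(400,330),interpolation=2),cv2.resize(b,(400,330))]))
E
```

```text
7.6 [ 0.5011 -0.0446  0.1307] tool y [ 0.34  -0.94   0.001] z [-0.    -0.001 -1.   ] F [-1.6 -4.9  6.4] 0.013024587582997632
wrist lever_pivot 0.9 [378. 145.] [ 0.561 -0.048  0.102] [ 0.561 -0.048  0.102]
wrist lever_post 0.9 [325. 290.] [ 0.502 -0.043  0.137] [ 0.503 -0.043  0.138]
wrist dial_axis 0.63 [157.  28.] [0.575 0.065 0.088] 
wrist paddle_press 0.7 [ 87. 121.] [0.525 0.084 0.096] 
scene lever_pivot 0.87 [317. 222.] [ 0.566 -0.054  0.101] [ 0.567 -0.054  0.102]
scene lever_post 0.67 [312. 194.] [ 0.516 -0.049  0.156] [ 0.496 -0.043  0.138]
scene dial_axis 0.7 [362. 221.] [0.59  0.068 0.084] 
scene dial_axis 0.28 [321. 256.] [ 0.687 -0.085  0.105] 
scene paddle_press 0.86 [357. 200.] [0.519 0.083 0.097] 
side lever_pivot 0.62 [361. 202.] [ 0.495 -0.115  0.09 ] [ 0.488 -0.106  0.102]
side lever_pivot 0.56 [333. 203.] [ 0.55  -0.043  0.099] [ 0.549 -0.041  0.102]
side lever_post 0.53 [344. 205.] [ 0.477 -0.01   0.176] [ 0.499 -0.036  0.138]
side dial_axis 0.95 [299. 227.] [0.57  0.089 0.083] 
side paddle_press 0.59 [310. 229.] [0.537 0.072 0.085]
```

View pics/c1.png

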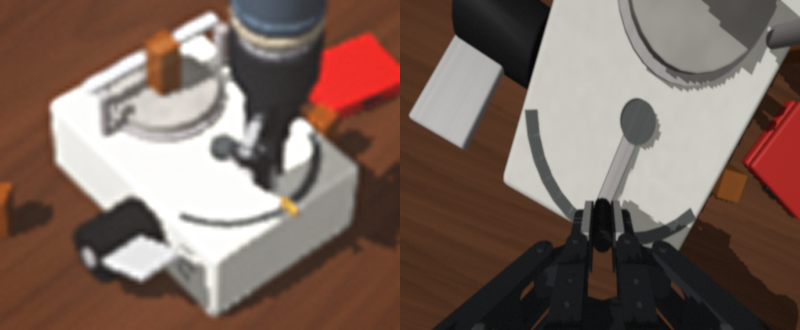

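The lever arm now points about at the brass fin, which is at (290,206) in the left crop. I'll release, rise and check from above.

Request:
{"name": "play_rows", "arguments": {
  "steps": [0,0,0,0,0,0,0.7,0,0,0,0,0,0,0.5,0,0,0,0,0,0,0.5,0,0,-25,0,0,0,0.5,0,0,-35,0,0,9,0.5,0,0,-35,0,0,9,0.5,0,0,-25,0,0,9,0.5,0,0,0,0,0,0,0.5]
}}

```text
clock: 9.5
tool_pos: [0.5025, -0.0432, 0.2519]
tool_rot: [0.998, -0.06, 0.002, -0.0]
ft_force: [0.5, -0.6, 0.6]
finger_gap: 0.0424
grasp_force: 0.0
```

```bash
python3 m.py; python3 - <<'E'
from h import *
import glob
im=cv2.imread(sorted(glob.glob("pics/wrist_*.png"))[-1])
d=viewer.grab_frame("wrist")[1]
hsv=cv2.cvtColor(im,cv2.COLOR_BGR2HSV);m=cv2.inRange(hsv,(17,120,90),(32,255,255))
n,l,st,c=cv2.connectedComponentsWithStats(m)
for k in range(1,n):
    if st[k,4]>25: print("brass",c[k].round(1),st[k],w("wrist",c[k],z=.1).round(4))
cv2.imwrite("pics/c2.png",im)
E
```

```text
9.5 [ 0.5025 -0.0432  0.2519] tool y [-0.12  -0.993 -0.001] z [ 0.004  0.    -1.   ] F [ 0.5 -0.6  0.6] 0.04244243466762599
wrist lever_pivot 0.91 [328. 116.] [ 0.561 -0.054  0.1  ] [ 0.561 -0.054  0.102]
wrist lever_pivot 0.55 [323.  85.] [ 0.585 -0.052  0.087] [ 0.585 -0.052  0.102]
wrist lever_post 0.55 [323. 203.] [ 0.498 -0.042  0.135] [ 0.499 -0.042  0.138]
wrist lever_post 0.46 [431. 115.] [ 0.544 -0.159  0.029] [ 0.555 -0.125  0.138]
wrist marker_fin 0.45 [324. 216.] [ 0.473 -0.04   0.096] [ 0.474 -0.04   0.1  ]
wrist dial_axis 0.77 [189. 119.] [0.571 0.066 0.084] 
wrist paddle_press 0.83 [177. 178.] [0.523 0.085 0.092] 
scene lever_pivot 0.91 [320. 224.] [ 0.575 -0.048  0.099] [ 0.577 -0.049  0.102]
scene lever_pivot 0.36 [243. 273.] [ 0.605 -0.273  0.02 ] [ 0.671 -0.274  0.102]
scene lever_post 0.56 [313. 193.] [ 0.345  0.005 -0.   ] [ 0.495 -0.04   0.138]
scene lever_post 0.25 [245. 271.] [ 0.601 -0.266  0.022] [ 0.695 -0.268  0.138]
scene marker_fin 0.65 [277. 290.] [ 0.683 -0.201  0.016] [ 0.743 -0.209  0.1  ]
scene dial_axis 0.91 [361. 225.] [0.596 0.063 0.077] 
scene dial_axis 0.31 [386. 269.] [0.71  0.09  0.008] 
scene paddle_press 0.93 [357. 199.] [0.516 0.083 0.096] 
side lever_pivot 0.59 [329. 203.] [ 0.563 -0.04   0.094] [ 0.558 -0.035  0.102]
side lever_post 0.59 [344. 203.] [ 0.504 -0.039  0.138] [ 0.504 -0.039  0.138]
side lever_post 0.37 [426. 205.] [ 0.351 -0.286  0.047] [ 0.318 -0.206  0.138]
side dial_axis 0.61 [300. 226.] [0.566 0.086 0.085] 
side dial_axis 0.55 [270. 225.] [0.692 0.107 0.003] 
side paddle_press 0.56 [311. 227.] [0.539 0.067 0.087] 
brass [325.1 219.8] [322 210   7  20 130] [ 0.471  -0.0407  0.1   ]
```

View pics/c2.png

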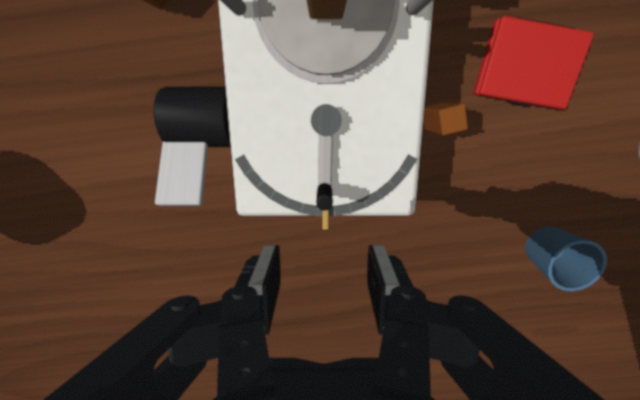

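Seen from above, pivot (326,120), post (324,195) and fin (325,220) lie on one line, so the lever is set. Next is the paddle at (182,173).

Request:
{"name": "play_rows", "arguments": {
  "steps": [-1.5,-32,0,0,0,0,1,-1.5,-32,0,0,0,0,1,-1.5,-32,0,0,0,0,1,-1.4,-31.8,0,0,0,0,1,0,0,25,0,0,0,1,0,0,25,0,0,0,1,0,0,25,0,0,0,1,0,0,15,0,0,0,1]
}}

```text
clock: 11.45
tool_pos: [0.5107, 0.0841, 0.1592]
tool_rot: [0.998, -0.061, -0.001, 0.0]
ft_force: [-0.6, 0.5, -0.3]
finger_gap: -0.0003
grasp_force: 0.0
```

Request:
{"name": "play_rows", "arguments": {
  "steps": [0,0,15,0,0,0,1,0,0,15,0,0,0,1,0,0,15,0,0,0,1,0,0,10,0,0,0,1,0,0,10,0,0,0,1,0,0,10,0,0,0,1,0,0,10,0,0,0,1,0,0,5,0,0,0,1]
}}

```text
clock: 12.45
tool_pos: [0.5114, 0.0842, 0.07]
tool_rot: [0.998, -0.061, 0.0, -0.0]
ft_force: [-0.5, 0.2, 6.8]
finger_gap: 0.0
grasp_force: 3.0
```

```bash
python3 - <<'E'
from h import *
s=monitor.observe();print(s["clock"],s["tool_pos"],s["ft_force"],s["ft_torque"])
o=[]
for c,(a,b,e,f) in(("side",(150,260,260,390)),("wrist",(0,400,0,640))):
    im,d=viewer.grab_frame(c);o.append(cv2.resize(im[a:b,e:f,::-1],(400,330),interpolation=2))
cv2.imwrite("pics/c3.png",cv2.hconcat(o))
E
```

```text
12.45 [0.51144784 0.08422628 0.06997425] [-0.53922142  0.2293106   6.80768478] [0.03583784 0.32634699 0.0036855 ]
```

View pics/c3.png

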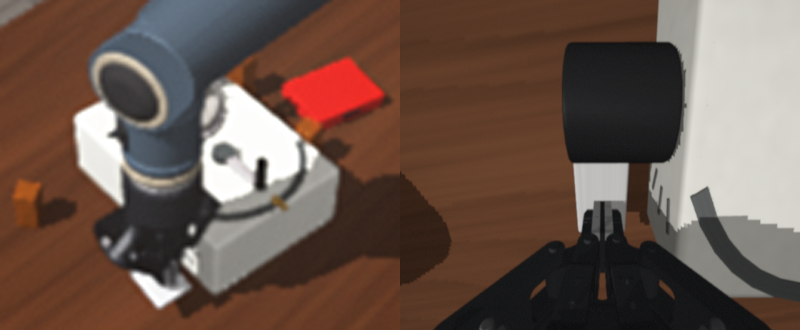

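The closed fingers press the paddle mid-width, and the lever is still in line with the fin (left crop, (262,172) to (280,203)). I'll continue down to the third click.

Request:
{"name": "play_rows", "arguments": {
  "steps": [0,0,3,0,0,0,1,0,0,3,0,0,0,1,0,0,3,0,0,0,1,0,0,2,0,0,0,1,0,0,2,0,0,0,1,0,0,1,0,0,0,1,0,0,0,0,0,0,1,0,0,0,0,0,0,1]
}}

```text
clock: 13.55
tool_pos: [0.5143, 0.0839, 0.0577]
tool_rot: [0.998, -0.061, 0.003, -0.001]
ft_force: [1.7, -1.4, 7.5]
finger_gap: -0.0002
grasp_force: 3.2
```

Request:
{"name": "play_rows", "arguments": {
  "steps": [0,0,1,0,0,0,1,0,0,0,0,0,0,1,0,0,0,0,0,0,1,0,0,1,0,0,0,1,0,0,0,0,0,0,1,0,0,0,0,0,0,1,0,0,0,0,0,0,1,0,0,0,0,0,0,1]
}}

```text
clock: 14.55
tool_pos: [0.5143, 0.084, 0.0557]
tool_rot: [0.998, -0.061, 0.003, -0.001]
ft_force: [1.0, -1.4, 7.9]
finger_gap: -0.0
grasp_force: 3.2
```

Request:
{"name": "play_rows", "arguments": {
  "steps": [0,0,1,0,0,0,1,0,0,0,0,0,0,1,0,0,0,0,0,0,1,0,0,0,0,0,0,1,0,0,0,0,0,0,1,0,0,0,0,0,0,1,0,0,0,0,0,0,1,0,0,0,0,0,0,1]
}}

```text
clock: 15.55
tool_pos: [0.5143, 0.0841, 0.0547]
tool_rot: [0.998, -0.061, 0.003, -0.001]
ft_force: [-0.6, -0.1, 9.1]
finger_gap: 0.0001
grasp_force: 3.2
```

Request:
{"name": "play_rows", "arguments": {
  "steps": [0,0,1,0,0,0,1,0,0,0,0,0,0,1,0,0,0,0,0,0,1,0,0,0,0,0,0,1,0,0,0,0,0,0,1,0,0,0,0,0,0,1,0,0,0,0,0,0,1,0,0,0,0,0,0,1]
}}

```text
clock: 16.55
tool_pos: [0.5142, 0.0841, 0.0537]
tool_rot: [0.998, -0.061, 0.003, -0.001]
ft_force: [1.4, 0.0, 7.9]
finger_gap: 0.0001
grasp_force: 3.2
```

```bash
python3 - <<'E'
from h import *
Fs=[]
for cam in("wrist",):
    im,d=viewer.grab_frame(cam);c=viewer.calibration(cam);K,R,t=map(np.array,(c["intrinsics"],c["R"],c["t"]))
    V,U=np.mgrid[:400,:640];X=((np.stack([U,V,np.ones_like(U)],-1)@np.linalg.inv(K).T*d[...,None])-t)@R
    ex,ey=np.array([.993,-.119]),np.array([.119,.993]);P=X[...,:2]-[.591,-.056];x=P@ex;y=P@ey
    m=(d>0)&(y>.114)&(y<.146)&(x>-.082)&(x<-.058)&(X[...,2]>.02)&(X[...,2]<.07)&(im.min(-1)>110)
    print(m.sum());A=np.c_[x[m],y[m],np.ones(m.sum())]
    r=np.linalg.lstsq(A,X[...,2][m],rcond=None)[0];print(r,"phi",np.arctan(r[0]),"dial",.55+np.arctan(r[0]))
    h=-.03-x[m];print("z at h",h.mean(),X[...,2][m].mean()) 
    zt=X[...,2][m].mean();from scipy.optimize import brentq
    print("dial from z",.55+brentq(lambda p:.06-h.mean()*np.tan(p)+.004/np.cos(p)-zt,-.5,.9))
Fs=[]
for _ in range(5): viewer.grab_frame("side");Fs.append(monitor.observe()["ft_force"][2])
print(Fs)
E
```

```text
1509
[ 0.60356163 -0.00095725  0.08359293] phi 0.5430342346113519 dial 1.093034234611352
z at h 0.044430989652562154 0.03854478529931748
dial from z 1.0810240876710364
[np.float64(8.881009796058956), np.float64(8.69646434285744), np.float64(7.773568490719493), np.float64(8.570625022652708), np.float64(7.522052173320475)]
```

The dial reads about 1.085 rad at roughly 8 N, past the third click and short of the stop. It has been held for over a second.

```bash
python3 -c "
from workcell import order
print(order.hand_in())"
```

```text
the job is handed in; nothing more can be done
None
```

The job is handed in, though no verdict came back: the lever is in line with the marker by the camera check (roughly 0.05 rad or less), the fingers hold the dial at about 1.085 rad (past the third click) with about 8 N, and I saw no bystander move.

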